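# Refill the tub of ball knobs and crate the empty cup

### The job

Pour all six ball knobs from the aluminium cup into the white parts tub, then set the empty cup down upright (do not drop it) in the one free cell of the divided crate and let go of it. Leave the tub standing where it is, and do not knock over or push away the can, bottle and reel on the bench or the things already standing in the crate.

Things in the scene. Friction and masses are not known exactly. Their poses are not given: they have to be found in the camera images.
- cup: Aluminium cup, open at the top, eight flat upright sides: 66 mm over opposite flats, each flat 27 mm wide, 90 mm tall, wall 3 mm, floor 5 mm thick, about 120 g. Flats face along its x and y axes and the diagonals between; grip two opposite flats so that it cannot swivel. Starts upright with the six knobs in its lower 40 mm. Origin: centre of its underside; z is up.
- cup_rim (a point): Centre of the cup's mouth, at rim height, 90 mm above the cup's origin.
- tub: White plastic parts tub, open at the top, round: 112 mm across the base, 120 mm across the rim (112 mm inside), 70 mm tall, wall 4 mm, loose, about 350 g, empty at the start. Origin: centre of its underside, z up.
- tub_rim (a point): Centre of the tub's mouth, at rim height.
- crate: Plywood crate, fixed to the bench, open at the top, 180 x 180 mm and 45 mm tall, walls and floor 4 mm, divided by a cross into 2 x 2 square cells 84 mm wide. Origin: centre of its underside; its x and y axes run along its sides; the cell centres lie at (+-44, +-44) mm. Three cells hold the jar, the tin and the flask, in any order; one is free.
- liner: Thin cork sheet 74 x 74 mm, fixed on the floor of the crate's one free cell, centred in it; its top lies 7 mm above the bench. Origin: centre of its underside; its x and y axes are along the crate's.
- jar: Closed glass jar with a steel lid, 64 mm diameter, 95 mm tall, standing loose in one crate cell. Origin: centre of its underside.
- tin: Plain closed steel tin, 62 mm diameter, 110 mm tall, standing loose in one crate cell. Origin: centre of its underside.
- flask: Grey plastic bottle with a white cap, 60 mm diameter, 120 mm tall, standing loose in one crate cell. Origin: centre of its underside.
- spray: Bystander: closed aluminium can with a paper label, 54 mm diameter, 125 mm tall, standing on the bench close beside the cup (about 22 to 32 mm between them), on any side. Origin: centre of its underside.
- bottle: Bystander: brown glass bottle with a black cap, 64 mm diameter, 150 mm tall, standing on the bench close to the tub. Origin: centre of its underside.
- reel: Bystander: wooden reel standing on its flange, 76 mm diameter, 48 mm tall, standing on the bench close to the tub. Origin: centre of its underside.
- knob0: Black ball knob, a polished 22 mm ball with a flush 10 mm brass insert on one side, 20 g; one of six alike. Origin: centre of the ball.
- knob1: Black ball knob, a polished 22 mm ball with a flush 10 mm brass insert on one side, 20 g; one of six alike. Origin: centre of the ball.
- knob2: Black ball knob, a polished 22 mm ball with a flush 10 mm brass insert on one side, 20 g; one of six alike. Origin: centre of the ball.
- knob3: Black ball knob, a polished 22 mm ball with a flush 10 mm brass insert on one side, 20 g; one of six alike. Origin: centre of the ball.
- knob4: Black ball knob, a polished 22 mm ball with a flush 10 mm brass insert on one side, 20 g; one of six alike. Origin: centre of the ball.
- knob5: Black ball knob, a polished 22 mm ball with a flush 10 mm brass insert on one side, 20 g; one of six alike. Origin: centre of the ball.
There are look-alikes about, which are no part of the job. Leave any pink look-alike of the flask alone.

How it is judged:
By the outcome, as a careful person would: the job done as asked, in the order asked, and still so for the second after the job is handed in, with the robot touching nothing.
It also fails if it takes over 67 s, if anything falls off the work surface, if the arm or the gripper's body presses on something with over 40 N, if the wrist force passes 120 N, or if a joint passes its speed limit or range.

### The arm

A 6-joint arm with a two-finger parallel gripper is mounted at the origin on the work surface. World frame = base frame: x ahead of the robot, y to its left, z up, the work surface at z = 0. Lengths are in mm, angles in rad, forces in N, time in s.
With the tool pointing down it reaches from about 325 to 900 mm from the base axis. Payload 6.1 kg.
Tool frame: the origin (TCP) lies between the finger pads; the fingertips stand 17 mm ahead of it and the grasp point (between the pads) lies 2 mm behind it (robot.tips_ahead is the distance from the TCP to the fingertips, in mm); z points along the fingers, x is the direction in which the jaws open and shut, and the axes are right-handed (so a half turn about z gives the same grasp; the last joint's range is limited). The gripper opens to 87 mm and grips with 3 to 60 N. Pads are 19 mm wide; open, the fingers measure 117 mm over their backs; the gripper's body (75 mm by 190 mm) begins 51 mm behind the grasp point.
Start: joints at [1.072, 0.22, 1.526, -0, 1.395, -0.126], TCP at [227.638, 582.062, 239.538] pointing down, gripper open.
Joint ranges: [-2.98, 2.98], [-0.91, 2.08], [0.09, 2.57], [-1.24, 4.39], [0.2, 2.65], [-2.68, 2.68]. Speed limits (rad/s): [2.57, 2.57, 3.01, 3.14, 3.14, 3.14].

### API

Orientations are given as a unit quaternion [w, x, y, z].
In Python, from rig import robot gives the robot as it stands.
- The arm moves only by the tool play_rows, never from a script. Its argument "increments" is a list of rows, each an object with "slide": the shift along the tool's x, y, z in m, a list of three; "rot": the turn, a rotation vector about the tool's x, y, z in degrees, a list of three. A call has exactly 8 rows; each row is the pose to reach, as a shift and turn from the pose measured when the call began, along the tool's axes at that moment; what a row does not reach only later rows make up. A row lasts 1/8 s, in which the tool goes at most 62.5 mm and 10.7 degrees, less where a joint would pass 70% of its speed; a pose out of reach is approached as far as the arm can. A call with a gripper value outside its range is refused whole. "fingers" is the finger opening in m, from 0 to 0.087, set as the call begins (left out, the last holds). The fingers move at their own pace and stop on an object; "newtons" is the grip in N (left out, the last holds). Time passes only in rows, so rows that repeat a pose let the fingers close, or fill a call up. It gives the time, the measured TCP pose, the force and the opening at its end, in the units of the state.
- robot.get_state(): the state, without advancing time (a new reading comes with each control period).
- robot.snapshot(name): name is "side" or "top" or "wrist"; returns (picture, depth): 400x640x3 uint8, red, green, blue; 400x640 float32, mm along the optical axis (not along the pixel's ray), 0 where there is no reading.
- robot.camera_info(name): a dict with "fx", "fy", "cx", "cy" (pixels), "distortion" ([k1, k2, p1, p2, k3] as OpenCV has them; the pictures are not rectified), "rvec" (rotation vector, rad) and "tvec" (3), from world to camera coordinates, as OpenCV has them; the wrist camera has in their place "tool_from_camera" (4x4, takes a point from camera to tool coordinates, whose origin is the TCP and whose axes are the tool frame's). Camera axes: x right, y down, z forward; pixel columns grow to the right and rows downward; lengths in mm; the calibration is good to about 2 mm. A picture is of the moment at which its call begins: read the wrist's pose just before it. camera_info takes no time and is no camera call.
- robot.finish_job(): hands the job in, once; it reports no verdict.
Trained networks look in the newest picture that a camera, given by its name, has taken for a name from the list of things; names that differ only in an ending like _2 or _b are one class to them, and where a whole thing is asked for, a point or a joint stands for the part that bears it (a point fixed in the world has none). Each returns a list of dicts, best first, with "p" (0 to 1); they miss things now and then, are a little off and sometimes report something else, mostly with a low value. They report only what shows in the picture. A call takes as long as a camera call. They do not tell look-alikes from the thing itself.
- robot.find_in(camera, thing): "bbox" ([left, top, right, bottom] in pixels, round what is visible of it).
The state is a dict: "t": time; "joints": joint angles; "dq": joint speeds; "joint_torque": joint torques, N m; "ee_pos": TCP position; "tcp_rot": TCP orientation; "contact_force": force on the tool from outside, world axes, zero at the start; "torque": the same for the moment, N m; "opening": finger opening in mm.
Only numpy, scipy, OpenCV 4.12 (cv2) and the standard library are available. Lean on these libraries where they do the work, as an engineer would, in place of code of your own. Each camera call takes 0.05 s, during which the arm holds its last target. There are 200 camera calls.

## Working session

There is one attempt and no reset: what is moved stays moved. The work goes in short steps, Python scripts to look and compute and a tool call to move; the robot and the scene stay as the last step left them, time stands still between calls to the robot, and variables do not carry over. Pictures are saved under pics/ and viewed, about 8 in all and at most 12, crops included, and the job is handed in when it is done.

Besides the shell and the picture viewer there is one more tool, called after "Call:" as name(argument=value, ...) on one line, values as JSON. play_rows: Moves the arm, as the interface text tells. Its arguments: {"type":"object","properties":{"increments":{"type":"array"},"fingers":{"type":"number"},"newtons":{"type":"number"}},"required":["increments"]}

```bash
ls; mkdir -p pics; cat > h.py <<'E'
import numpy as np, cv2
from rig import robot
from scipy.spatial.transform import Rotation as R
def snap(n):
    s=robot.get_state(); p,d=robot.snapshot(n); return s,p,d
def cloud(n,s,d):
    """HxWx3 world points"""
    c=robot.camera_info(n); K=np.array([[c['fx'],0,c['cx']],[0,c['fy'],c['cy']],[0,0,1.]])
    h,w=d.shape; u,v=np.meshgrid(np.arange(w),np.arange(h))
    q=cv2.undistortPoints(np.stack([u,v],-1).reshape(-1,1,2).astype(float),K,np.array(c['distortion'],float)).reshape(h,w,2)
    P=np.dstack([q*d[...,None],d])
    if 'rvec' in c:
        M=cv2.Rodrigues(np.array(c['rvec'],float))[0]; W=(P-np.array(c['tvec'],float).ravel())@M
    else:
        T=np.array(c['tool_from_camera']); Q=P@T[:3,:3].T+T[:3,3]
        W=Q@rot(s).as_matrix().T+np.array(s['ee_pos'])
    W[d<=0]=np.nan
    return W
def rot(s): return R.from_quat(s['tcp_rot'],scalar_first=True)
def save(n,p): cv2.imwrite(f'pics/{n}.png',cv2.cvtColor(p,cv2.COLOR_RGB2BGR))
def circ(xy):
    A=np.c_[2*xy,np.ones(len(xy))]; r=np.linalg.lstsq(A,(xy**2).sum(1),rcond=None)[0]
    return r[:2],np.sqrt(r[2]+r[0]**2+r[1]**2)
E
python3 - <<'E'
from h import *
for n in ['top','side']:
    s,p,d=snap(n); save(n,p); np.savez(f'{n}.npz',p=p,d=d)
    W=cloud(n,s,d)
    for t in ['cup','tub','crate','liner','jar','tin','flask','spray','bottle','reel','knob0']:
        for b in robot.find_in(n,t)[:3]:
            l,tt,r,bb=[int(x) for x in b['bbox']]
            w=W[max(tt,0):bb+1,max(l,0):r+1].reshape(-1,3); w=w[~np.isnan(w[:,0])]
            zt=np.percentile(w[:,2],97) if len(w) else 0
            m=w[w[:,2]>zt-6] if len(w) else w
            print(n,t,round(b['p'],2),(l,tt,r,bb),'top z',round(zt),'mid',((m.max(0)+m.min(0))/2).round() if len(m) else '', (m.max(0)-m.min(0)).round() if len(m) else '')
print(robot.get_state())
E
```

```text
pics
top cup 0.9 (425, 194, 468, 232) top z 90 mid [ 493. -274.  105.] [89. 81. 42.]
top tub 0.76 (296, 152, 346, 199) top z 70 mid [585.   9.  69.] [113. 115.  10.]
top crate 0.85 (160, 169, 248, 255) top z 115 mid [515. 283. 118.] [143. 115.  18.]
top liner 0.97 (171, 184, 200, 213) top z 103 mid [545. 276. 110.] [16. 10. 14.]
top jar 0.58 (200, 212, 241, 241) top z 101 mid [468. 238.  99.] [51. 56.  8.]
top tin 0.96 (196, 172, 233, 202) top z 116 mid [555. 254. 114.] [51. 57.  9.]
top flask 0.96 (162, 271, 199, 298) top z 121 mid [333. 322. 121.] [27. 28.  9.]
top flask 0.56 (159, 218, 200, 245) top z 124 mid [456. 327. 123.] [26. 27.  9.]
top flask 0.41 (296, 148, 350, 202) top z 70 mid [588.   8.  69.] [119. 117.  10.]
top spray 0.64 (414, 229, 449, 259) top z 127 mid [ 424. -237.  125.] [49. 46.  8.]
top spray 0.54 (441, 202, 447, 209) top z 49 mid [ 518. -257.   89.] [2. 0. 0.]
top bottle 0.82 (350, 120, 382, 161) top z 150 mid [669. -93. 149.] [28. 26.  9.]
top reel 0.84 (297, 109, 326, 148) top z 50 mid [713.  35.  48.] [76. 68.  8.]
top knob0 0.52 (441, 209, 450, 218) top z
[... 1102 characters left out ...]
]
{'t': 1.2, 'joints': array([ 1.07190467e+00,  2.20408698e-01,  1.52649878e+00,  4.21083389e-06,
        1.39466784e+00, -1.26045010e-01]), 'dq': array([-6.45098075e-04, -1.61646494e-03,  2.85978319e-05,  4.55449226e-04,
        3.29801307e-04,  1.12501932e-03]), 'joint_torque': array([ 5.10456375e-04, -4.94562542e+01, -3.87713671e+01,  6.99270400e-02,
        4.67328017e-02,  3.24612597e-05]), 'ee_pos': array([227.63929567, 582.07328408, 239.53289425]), 'tcp_rot': array([-5.79306943e-06,  8.25914237e-01,  5.63795772e-01,  6.77142438e-06]), 'contact_force': array([-0.82471789,  0.58354566, -0.23344174]), 'torque': array([-0.01412457, -0.00770961, -0.00079671]), 'opening': 86.92965596778551}
```

View pics/top.png

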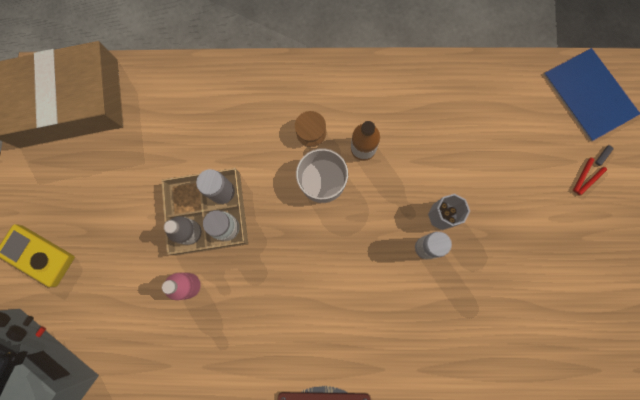

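View pics/side.png

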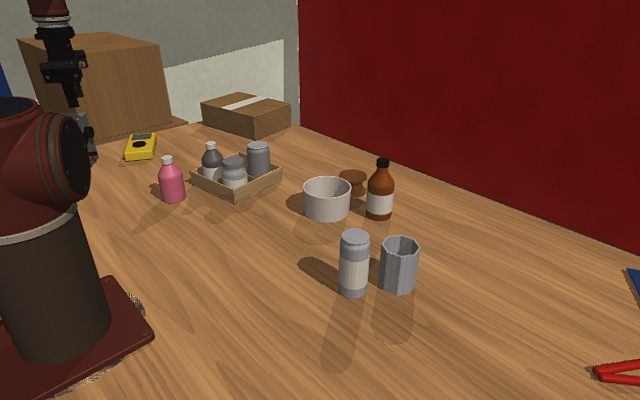

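```bash
python3 - <<'E'
from h import *
p=np.load('top.npz')['p'];d=np.load('top.npz')['d']; s=robot.get_state()
W=cloud('top',s,d)
crop=cv2.resize(p[185:270,400:480],None,fx=6,fy=6,interpolation=cv2.INTER_CUBIC)
save('cupcrop',crop)
def fit(n,x,y,z0,z1,r):
    w=W.reshape(-1,3); w=w[(np.hypot(w[:,0]-x,w[:,1]-y)<r)&(w[:,2]>z0)&(w[:,2]<z1)]
    rect=cv2.minAreaRect(w[:,:2].astype(np.float32)); print(n,len(w),rect,'circ',cv2.minEnclosingCircle(w[:,:2].astype(np.float32)),'z',np.median(w[:,2]))
    return w
w=fit('cup',493,-290,83,97,50)
# octagon fit to hull: minimise width over 8 flats
h=w[:,:2]
for a in range(0,45,5):
    ws=[];cs=[]
    for k in range(4):
        t=np.radians(a+45*k); q=h@[np.cos(t),np.sin(t)]; ws.append(np.ptp(np.percentile(q,[1,99])))
    print(a,np.round(ws),round(np.std(ws),2),round(sum(ws),1))
fit('tub',588,8,62,76,75); fit('reel',713,35,42,54,50)
fit('crate',500,285,40,50,140)
fit('spray',425,-237,118,130,40)
fit('liner',540,328,4,11,50)
E
```

```text
cup 187 ((502.28082275390625, -281.82757568359375), (64.46289825439453, 66.84366607666016), 60.72207260131836) circ ((502.18280029296875, -282.1043395996094), 35.29184341430664) z 89.09965650837243
0 [69. 66. 66. 67.] 1.02 267.8
5 [68. 66. 66. 67.] 0.93 266.1
10 [67. 65. 65. 66.] 0.63 262.4
15 [65. 64. 65. 65.] 0.43 259.2
20 [65. 65. 65. 66.] 0.43 260.7
25 [66. 65. 65. 67.] 0.66 263.5
30 [66. 66. 66. 68.] 1.05 265.9
35 [67. 66. 66. 69.] 1.21 267.6
40 [67. 66. 66. 69.] 1.17 268.4
tub 341 ((587.650390625, 7.7560882568359375), (117.37161254882812, 118.7774658203125), 89.66101837158203) circ ((587.9171142578125, 6.922393798828125), 60.06882095336914) z 69.02996376041297
reel 740 ((712.8624877929688, 37.27603530883789), (76.24269104003906, 72.77734375), 0.4179214537143707) circ ((713.1213989257812, 37.412418365478516), 38.584327697753906) z 47.51977380973415
crate 657 ((505.1956787109375, 287.96087646484375), (180.60910034179688, 180.3376922607422), 9.497380256652832) circ ((506.064697265625, 287.0932312011719), 124.63540649414062) z 44.16232421971622
spray 469 ((424.4265441894531, -239.126220703125), (48.739742279052734, 48.806026458740234), 25.622913360595703) circ ((424.70330810546875, -238.85443115234375), 25.356067657470703) z 124.60167806300849
liner 758 ((535.3930053710938, 333.2065734863281), (97.98052215576172, 84.93882751464844), 38.77400588989258) circ ((539.5205078125, 328.53839111328125), 49.63958740234375) z 6.806295158244376
```

The top view shows the tub at (322,176), the reel at (311,128) and the bottle at (366,141). The cup with dark balls is at (449,211), and the spray can is beside it at (435,245). In the crate, the tin is at (213,186), the jar at (219,226) and the grey flask at (180,232); the free cork cell is at (186,198). The side view agrees.

Look-alikes:
- **Cup:** there is only one open octagonal vessel, at (449,211). The spray can at (435,245) is closed.
- **Flask:** the pink one at (181,287) is the look-alike, outside the crate.
- **Tub:** the white tub at (322,176) is the only one.

I choose the cup at (449,211) and check it in the close crop. At the same time I start moving toward the middle of the bench.

View pics/cupcrop.png

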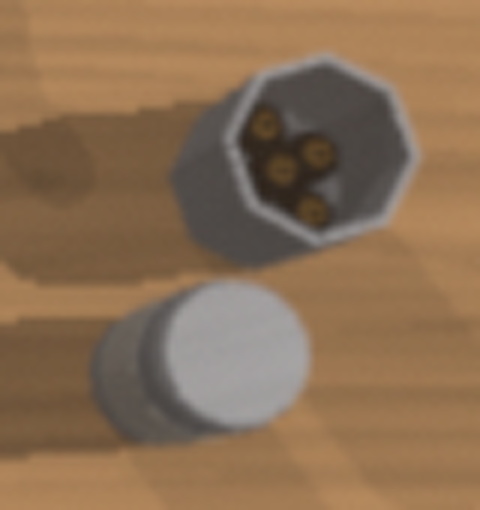

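Call:
play_rows(increments=[{"slide": [-0.34, 0.317, -0.06], "rot": [0, 0, 0]}, {"slide": [-0.34, 0.317, -0.06], "rot": [0, 0, 0]}, {"slide": [-0.34, 0.317, -0.06], "rot": [0, 0, 0]}, {"slide": [-0.34, 0.317, -0.06], "rot": [0, 0, 0]}, {"slide": [-0.34, 0.317, -0.06], "rot": [0, 0, 0]}, {"slide": [-0.34, 0.317, -0.06], "rot": [0, 0, 0]}, {"slide": [-0.34, 0.317, -0.06], "rot": [0, 0, 0]}, {"slide": [-0.34, 0.317, -0.06], "rot": [0, 0, 0]}])

```text
t: 2.2
ee_pos: [399.9, 147.4, 300.4]
tcp_rot: [0.001, 0.827, 0.563, 0.001]
contact_force: [0.9, -0.3, 0.5]
opening: 87.1
```

The crop confirms it: an open octagonal cup with ball knobs inside at (290,165) in the crop, and the closed can below it at (235,355).

```bash
cat >> h.py <<'E'
def orient(b,e,roll=0):
    """b: azimuth (deg) on which the gripper body lies, e: pitch below horizontal; roll: turn of the cup about horizontal approach dir a"""
    b,e=np.radians(b),np.radians(e); a=-np.array([np.cos(b),np.sin(b),0])
    z=np.cos(e)*a-np.sin(e)*np.array([0,0,1]); x=np.array([-np.sin(b),np.cos(b),0]); M=np.c_[x,np.cross(z,x),z]
    return R.from_rotvec(np.radians(roll)*a)*R.from_matrix(M)
def inc(p,Rt,s=None):
    s=s or robot.get_state(); R0=rot(s)
    sl=R0.inv().apply(np.array(p)-s['ee_pos'])/1000; rv=(R0.inv()*Rt).as_rotvec(degrees=True)
    print('slide',sl.round(4).tolist(),'rot',rv.round(1).tolist(),'dist',round(np.linalg.norm(sl)*1e3),'ang',round(np.linalg.norm(rv)))
def log():
    s=robot.get_state(); open('log.txt','a').write(repr([list(map(float,s['joints'])),list(map(float,s['ee_pos'])),list(map(float,s['tcp_rot']))])+'\n'); return s
E
python3 - <<'E'
from h import *
s=log(); print(s['joints'].round(3))
Rt=orient(-74.3,45); z=Rt.as_matrix()[:,2]
p=np.array([502,-282,60])-150*z+[0,0,80]; print(p)
inc(p,Rt)
E
```

```text
[ 1.680e-01 -3.120e-01  1.928e+00 -1.000e-03  1.524e+00 -1.027e+00]
[ 530.70151155 -384.10887931  246.06601718]
slide [-0.4465, 0.3165, 0.0547] rot [41.8, 20.6, 50.0] dist 550 ang 68
```

Call:
play_rows(increments=[{"slide": [-0.447, 0.317, 0.055], "rot": [42, 20.6, 50]}, {"slide": [-0.447, 0.317, 0.055], "rot": [42, 20.6, 50]}, {"slide": [-0.447, 0.317, 0.055], "rot": [42, 20.6, 50]}, {"slide": [-0.447, 0.317, 0.055], "rot": [42, 20.6, 50]}, {"slide": [-0.447, 0.317, 0.055], "rot": [42, 20.6, 50]}, {"slide": [-0.447, 0.317, 0.055], "rot": [42, 20.6, 50]}, {"slide": [-0.447, 0.317, 0.055], "rot": [42, 20.6, 50]}, {"slide": [-0.447, 0.317, 0.055], "rot": [42, 20.6, 50]}])

```text
t: 3.2
ee_pos: [517.7, -335.9, 249.2]
tcp_rot: [-0.381, 0.914, 0.124, -0.054]
contact_force: [0.6, 0.2, 0.0]
opening: 87.2
```

```bash
cat > kin.py <<'E'
import numpy as np
from scipy.optimize import least_squares
from scipy.spatial.transform import Rotation as R
LO=np.array([-2.98,-.91,.09,-1.24,.2,-2.68]);HI=-LO*0+np.array([2.98,2.08,2.57,4.39,2.65,2.68])
def fk(q,P):
    a1,d1,L2,e3,L3,Lt,s4,s6,x0,y0=P
    Rz=lambda t:R.from_euler('z',t);Ry=lambda t:R.from_euler('y',t)
    r=Rz(q[0]); p=r.apply([a1,0,d1]); r=r*Ry(q[1]); p=p+r.apply([0,0,L2]); r=r*Ry(q[2]); p=p+r.apply([e3,0,L3])
    r=r*Rz(s4*q[3])*Ry(q[4]); p=p+r.apply([x0,y0,Lt]); r=r*Rz(s6*q[5]); return p,r
def ik(p,Rt,P,q0,tries=1):
    def f(q):
        pp,r=fk(q,P); return np.r_[(pp-p)/100,(r.inv()*Rt*R.from_euler('z',OFF,degrees=True).inv()).as_rotvec()]
    best=least_squares(f,np.clip(q0,LO+.01,HI-.01),bounds=(LO,HI)); return best.x,np.abs(best.fun).max()
OFF=0
E
python3 - <<'E'
from h import *; from kin import *
s=log()
L=[[0]*0]; L=[eval(l) for l in open('log.txt')]
L.append([[1.0719,.22041,1.5265,0,1.39467,-.126045],[227.639,582.073,239.533],[-5.8e-6,.825914,.563796,6.8e-6]])
print(np.round(s['joints'],3),np.round(s['ee_pos'],1))
for s4 in(1,-1):
  for s6 in (1,-1):
    f=lambda P:np.concatenate([fk(q,np.r_[P,s4,s6,0,0])[0]-p for q,p,_ in L])
    r=least_squares(f,[0,300,400,0,400,200]); print(s4,s6,r.x.round(1),np.abs(r.fun).max().round(2))
    for q,p,o in L: print((fk(q,np.r_[r.x,s4,s6,0,0])[1].inv()*R.from_quat(o,scalar_first=True)).as_rotvec(degrees=True).round(1))
c=robot.camera_info('wrist'); print(c)
s,p,d=snap('wrist'); save('w1',p); np.savez('w1.npz',p=p,d=d)
E
```

```text
[-0.864  0.717  1.021  0.356  2.117 -1.062] [ 517.7 -335.9  249.2]
1 1 [ -44.3 1651.3  769.5 1461.3  764.4  589.2] 77.62
[   0.   -0. -180.]
[  0.   0. 180.]
[ -0.   0. 180.]
1 -1 [ -44.3 1651.3  769.5 1461.3  764.4  589.2] 77.62
[ 0.   0.  62.3]
[ 0.   0.  58.3]
[ -0.    0.  165.6]
-1 1 [  153.9 -4340.5  -830.5 -4837.8  -204.4  -589. ] 77.64
[ 1.0e-01 -0.0e+00  1.8e+02]
[-42.1  23.5 151.7]
[ -0.   0. 180.]
-1 -1 [  153.9 -4340.5  -830.5 -4837.8  -204.4  -589. ] 77.64
[ 0.  -0.1 62.3]
[ 0.  35.2 35.3]
[ -0.    0.  165.6]
{'fx': 277.8428619745419, 'fy': 277.8428619745419, 'cx': 323.1205229464415, 'cy': 199.26352005061776, 'distortion': array([-0.03967983,  0.        ,  0.        ,  0.        ,  0.        ]), 'tool_from_camera': array([[ 9.99999850e-01, -2.00036220e-04,  5.10213386e-04,
         8.28874050e-01],
       [ 6.36861248e-05,  9.67112895e-01,  2.54347487e-01,
        -6.91727768e+01],
       [-5.44312655e-04, -2.54347417e-01,  9.67112762e-01,
        -1.45535228e+02],
       [ 0.00000000e+00,  0.00000000e+00,  0.00000000e+00,
         1.00000000e+00]])}
```

```bash
python3 - <<'E'
from h import *; from kin import *
import kin
L=[eval(l) for l in open('log.txt')]
L.append([[1.0719,.22041,1.5265,0,1.39467,-.126045],[227.639,582.073,239.533],[-5.8e-6,.825914,.563796,6.8e-6]])
def run(mode):
    def full(P):
        return np.r_[P[:6],1,1,0,P[6]]
    def f(P):
        out=[]
        for q,p,_ in L:
            if mode=='tool': pp=fk(q,full(P))[0]
            else:
                pp=fk(q,np.r_[P[:6],1,1,0,0])[0]+R.from_euler('z',q[0]).apply([0,P[6],0])
            out.append(pp-p)
        return np.r_[np.concatenate(out),1e-3*(P-[0,300,400,0,400,200,79])]
    r=least_squares(f,[0,300,400,0,400,200,79]); print(mode,r.x.round(1),np.abs(r.fun[:9]).max().round(2))
run('tool');run('base')
E
```

```text
tool [-90.1 512.4 459.2 269.9 661.9 350.7  76.2] 12.24
base [  0.  311.  411.6  52.3 547.7 325.6  78.6] 0.0
```

View pics/w1.png

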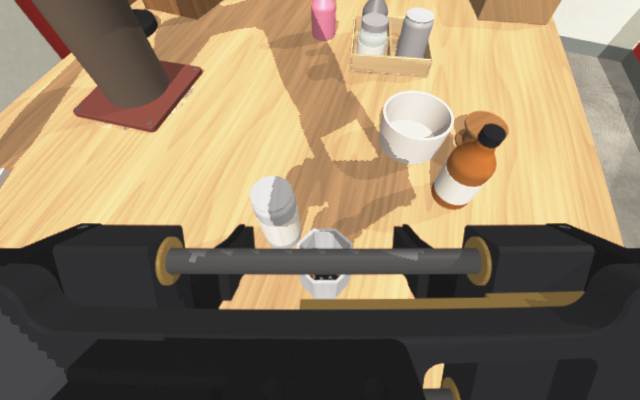

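The wrist view shows the cup straight ahead between the open fingers at (325,262). The can is to its left at (275,210), with the tub at (416,125) and the bottle at (470,170) beyond. The gripper body is wide along the tool's x axis. Next I check the reach of the pick, pour and place poses with the fitted kinematics.

```bash
cat >> kin.py <<'E'
PB=[0,311,411.6,52.3,547.7,325.6]; 
def fkb(q):
    p,r=fk(q,np.r_[PB,1,1,0,0]); return p+R.from_euler('z',q[0]).apply([0,78.6,0]),r*R.from_euler('z',180,degrees=True)
def ikb(p,Rt,q0):
    def f(q):
        pp,r=fkb(q); return np.r_[(pp-p)/100,(r.inv()*Rt).as_rotvec(),1e-4*(q-q0)]
    b=least_squares(f,np.clip(q0,LO+.01,HI-.01),bounds=(LO,HI)); return b.x,np.abs(b.fun[:6]).max()
E
python3 - <<'E'
from h import *; from kin import *
q0=np.array(robot.get_state()['joints'])
cell=np.array([540,328]); 
for e in (20,30,40):
  for bp in (-74.3,-29.3):
    q=q0
    G=np.array([502,-282,58]); 
    def go(n,G,Rt,q):
        z=Rt.as_matrix()[:,2]; q,err=ikb(np.array(G)+2*z,Rt,q); print(e,bp,n,q.round(2),'ERR' if err>.01 else 'ok'); return q
    qp=go('pick',G,orient(bp,e),q)
    ql=go('lift',G+[0,0,120],orient(bp,e),qp)
    for bb in (-74.3,-90,-110):
        qq=go(f'pre {bb}',[543,-10,180],orient(bb,e),ql)
        for ro in (40,80,115): qq=go(f'pour{ro}',[543,-10,165],orient(bb,e,ro),qq)
    for bb in (10,32,54): 
        qq=ql
        for k in (.33,.66,1): qq=go(f'pre{bb}',[480,-200+k*400,220],orient(bp+k*(bb-bp),e),qq)
        go(f'place{bb}',[540,328,67],orient(bb,e),qq)
E
```

```text
20 -74.3 pick [-0.87  1.12  0.98  0.49  2.17 -1.13] ok
20 -74.3 lift [-0.87  0.94  1.03  0.53  2.28 -1.05] ok
20 -74.3 pre -74.3 [-0.56  0.68  1.47  0.76  1.98 -0.91] ok
20 -74.3 pour40 [-0.49  0.85  1.28  0.68  2.15 -0.26] ok
20 -74.3 pour80 [-0.46  1.01  1.15  0.72  2.35  0.42] ok
20 -74.3 pour115 [-0.47  1.11  1.12  0.86  2.45  1.06] ok
20 -74.3 pre -90 [-0.65  0.55  1.66  0.88  1.82 -0.85] ok
20 -74.3 pour40 [-0.59  0.73  1.47  0.81  1.99 -0.19] ok
20 -74.3 pour80 [-0.56  0.9   1.34  0.86  2.18  0.47] ok
20 -74.3 pour115 [-0.56  1.01  1.32  0.98  2.29  1.07] ok
20 -74.3 pre -110 [-0.74  0.37  1.93  1.05  1.61 -0.81] ok
20 -74.3 pour40 [-0.7   0.57  1.74  0.98  1.79 -0.15] ok
20 -74.3 pour80 [-0.68  0.76  1.6   1.02  1.98  0.48] ok
20 -74.3 pour115 [-0.68  0.87  1.58  1.13  2.08  1.03] ok
20 -74.3 pre10 [-0.5   0.73  1.3   0.39  2.28 -1.2 ] ok
20 -74.3 pre10 [-0.15  0.77  1.22  0.24  2.35 -1.34] ok
20 -74.3 pre10 [ 0.22  0.89  1.03  0.06  2.44 -1.51] ok
20 -74.3 place10 [ 0.34  1.41  0.44  0.26  2.49 -1.3 ] ok
20 -74.3 pre32 [-0.45  0.76  1.25  0.3   2.32 -1.28] ok
20 -74.3 pre32 
[... 7087 characters left out ...]
  1.07  2.35  1.03] ok
40 -29.3 pre10 [-0.3   0.58  1.32 -0.01  2.11 -1.58] ok
40 -29.3 pre10 [-0.04  0.58  1.33  0.02  2.11 -1.55] ok
40 -29.3 pre10 [ 0.22  0.66  1.21  0.04  2.15 -1.52] ok
40 -29.3 place10 [ 0.35  1.08  0.82  0.16  2.1  -1.38] ok
40 -29.3 pre32 [-0.25  0.58  1.32 -0.09  2.11 -1.68] ok
40 -29.3 pre32 [ 0.05  0.58  1.32 -0.13  2.1  -1.73] ok
40 -29.3 pre32 [ 0.34  0.66  1.2  -0.19  2.13 -1.81] ok
40 -29.3 place32 [ 0.46  1.12  0.76 -0.09  2.13 -1.68] ok
40 -29.3 pre54 [-0.21  0.58  1.32 -0.16  2.1  -1.77] ok
40 -29.3 pre54 [ 0.13  0.56  1.34 -0.28  2.06 -1.91] ok
40 -29.3 pre54 [ 0.46  0.61  1.28 -0.41  2.03 -2.08] ok
40 -29.3 place54 [ 0.57  1.08  0.83 -0.32  2.05 -1.97] ok
```

```bash
python3 - <<'E'
from h import *
s=robot.get_state(); d=np.load('w1.npz')['d']; W=cloud('wrist',s,d).reshape(-1,3)
w=W[(np.hypot(W[:,0]-502,W[:,1]+282)<50)&(W[:,2]>82)&(W[:,2]<97)]
print(len(w),cv2.minAreaRect(w[:,:2].astype(np.float32)),np.median(w[:,2]))
t=W[(np.hypot(W[:,0]-588,W[:,1]-7)<75)&(W[:,2]>62)&(W[:,2]<76)]; print('tub',cv2.minEnclosingCircle(t[:,:2].astype(np.float32)),np.median(t[:,2]))
Rt=orient(-74.3,30); z=Rt.as_matrix()[:,2]
inc(np.array([502,-282,62])-118*z,Rt)
E
```

```text
351 ((505.2807312011719, -288.7518615722656), (65.4858169555664, 65.62349700927734), 16.170242309570312) 84.89662295142875
tub ((591.4200439453125, -0.00818660482764244), 60.579490661621094) 64.62386390683537
slide [0.0019, 0.1159, 0.0581] rot [14.7, -0.1, -0.5] dist 130 ang 15
```

Call:
play_rows(increments=[{"slide": [0.002, 0.116, 0.058], "rot": [14.7, 0, -0.5]}, {"slide": [0.002, 0.116, 0.058], "rot": [14.7, 0, -0.5]}, {"slide": [0.002, 0.116, 0.058], "rot": [14.7, 0, -0.5]}, {"slide": [0.002, 0.116, 0.058], "rot": [14.7, 0, -0.5]}, {"slide": [0.002, 0.116, 0.058], "rot": [14.7, 0, -0.5]}, {"slide": [0.002, 0.116, 0.058], "rot": [14.7, 0, -0.5]}, {"slide": [0.002, 0.116, 0.058], "rot": [14.7, 0, -0.5]}, {"slide": [0.002, 0.116, 0.058], "rot": [14.7, 0, -0.5]}])

```text
t: 4.25
ee_pos: [530.1, -380.6, 122.7]
tcp_rot: [-0.495, 0.858, 0.118, -0.067]
contact_force: [0.3, 0.1, 0.2]
opening: 87.2
```

```bash
python3 - <<'E'
from h import *
s,p,d=snap('wrist'); W=cloud('wrist',s,d).reshape(-1,3); save('w2',p)
print(s['ee_pos'],(rot(s).inv()*orient(-74.3,30)).as_rotvec(degrees=True))
w=W[(np.hypot(W[:,0]-502,W[:,1]+282)<50)&(W[:,2]>84)&(W[:,2]<97)]
print(len(w),cv2.minAreaRect(w[:,:2].astype(np.float32)),w.min(0),w.max(0),np.median(w[:,2]))
t=W[(np.hypot(W[:,0]-588,W[:,1]-7)<75)&(W[:,2]>62)&(W[:,2]<76)]; print('tub',cv2.minEnclosingCircle(t[:,:2].astype(np.float32)),np.median(t[:,2]))
Rt=orient(-74.3,30); z=Rt.as_matrix()[:,2]
inc(np.array([502,-282,62])+2*z,Rt)
E
```

```text
[ 530.08750285 -380.57063511  122.66200085] [ 0.11493055 -0.12354553  0.09034319]
1212 ((505.3758544921875, -283.07855224609375), (66.0079574584961, 67.8707504272461), 15.610596656799316) [ 470.36500713 -319.17383351   84.00858555] [ 540.80868755 -248.27858105   91.14035627] 89.09207973501081
tub ((590.9441528320312, 5.71538782119751), 60.97767639160156) 67.10612774542895
slide [-0.0004, 0.0007, 0.1207] rot [0.1, -0.1, 0.1] dist 121 ang 0
```

Call:
play_rows(increments=[{"slide": [0.002, 0, 0.02], "rot": [0, 0, 0]}, {"slide": [0.002, 0, 0.04], "rot": [0, 0, 0]}, {"slide": [0.002, 0, 0.06], "rot": [0, 0, 0]}, {"slide": [0.002, 0, 0.08], "rot": [0, 0, 0]}, {"slide": [0.002, 0, 0.1], "rot": [0, 0, 0]}, {"slide": [0.002, 0, 0.112], "rot": [0, 0, 0]}, {"slide": [0.002, 0.001, 0.119], "rot": [0, 0, 0]}, {"slide": [0.002, 0.001, 0.119], "rot": [0, 0, 0]}])

```text
t: 5.3
ee_pos: [504.3, -281.1, 61.4]
tcp_rot: [-0.495, 0.858, 0.118, -0.067]
contact_force: [-0.3, -1.0, 0.5]
opening: 87.4
```

Call:
play_rows(increments=[{"slide": [0, 0, 0], "rot": [0, 0, 0]}, {"slide": [0, 0, 0], "rot": [0, 0, 0]}, {"slide": [0, 0, 0], "rot": [0, 0, 0]}, {"slide": [0, 0, 0], "rot": [0, 0, 0]}, {"slide": [0, 0, 0], "rot": [0, 0, 0]}, {"slide": [0, 0, 0], "rot": [0, 0, 0]}, {"slide": [0, 0, 0], "rot": [0, 0, 0]}, {"slide": [0, 0, 0], "rot": [0, 0, 0]}], fingers=0.05, newtons=40)

```text
t: 6.3
ee_pos: [504.3, -281.2, 61.6]
tcp_rot: [-0.495, 0.858, 0.118, -0.067]
contact_force: [0.2, -2.8, 0.8]
opening: 65.3
```

```bash
python3 - <<'E'
from h import *
s=robot.get_state(); print(s['ee_pos'],s['opening'],s['contact_force'])
s2,p,d=snap('wrist'); save('w3',p)
Rt=orient(-74.3,30); inc(s['ee_pos']+[0,0,140],Rt)
# pre-pour upright: b=-90, G=(545,-10,190)
G0=np.array([504.5,-283,62])
Rp=orient(-90,30); inc(np.array([543,-10,205])+2*Rp.as_matrix()[:,2],Rp)
E
```

```text
[ 504.31257089 -281.23077861   61.56040741] 65.34537820092567 [ 0.15774001 -2.81410215  0.83277243]
slide [0.0003, -0.1212, -0.0701] rot [0.0, -0.1, 0.1] dist 140 ang 0
slide [0.1111, -0.2495, 0.1473] rot [0.0, 13.5, 7.9] dist 310 ang 16
```

The fingers stopped at 65 mm on the 66 mm flats, so the grip is good. Lifting.

Call:
play_rows(increments=[{"slide": [0, -0.012, -0.007], "rot": [0, 0, 0]}, {"slide": [0, -0.03, -0.017], "rot": [0, 0, 0]}, {"slide": [0, -0.05, -0.029], "rot": [0, 0, 0]}, {"slide": [0, -0.07, -0.04], "rot": [0, 0, 0]}, {"slide": [0, -0.09, -0.052], "rot": [0, 0, 0]}, {"slide": [0, -0.108, -0.062], "rot": [0, 0, 0]}, {"slide": [0, -0.121, -0.07], "rot": [0, 0, 0]}, {"slide": [0, -0.121, -0.07], "rot": [0, 0, 0]}])

```text
t: 7.35
ee_pos: [504.4, -281.8, 202.8]
tcp_rot: [-0.494, 0.859, 0.119, -0.066]
contact_force: [-0.3, 0.4, -2.6]
opening: 65.6
```

```bash
python3 - <<'E'
from h import *
s,p,d=snap('side'); print(s['ee_pos'],s['opening'],s['contact_force']); save('s2',p[120:340,250:470].repeat(3,0).repeat(3,1)[:600,:])
Rp=orient(-90,30); inc(np.array([538,-12,200])+2*Rp.as_matrix()[:,2],Rp)
s,p,d=snap('top'); W=cloud('top',s,d).reshape(-1,3)
t=W[(np.hypot(W[:,0]-588,W[:,1]-7)<75)&(W[:,2]>62)&(W[:,2]<76)]; print('tub',cv2.minEnclosingCircle(t[:,:2].astype(np.float32)),np.median(t[:,2]))
E
```

```text
[ 504.43559483 -281.76262871  202.7813887 ] 65.58375711839489 [-0.27672255  0.43469141 -2.63947614]
slide [0.1057, -0.124, 0.2194] rot [0.1, 13.5, 7.9] dist 273 ang 16
tub ((587.5213012695312, 7.136064529418945), 60.156917572021484) 68.88776176416974
```

View pics/s2.png

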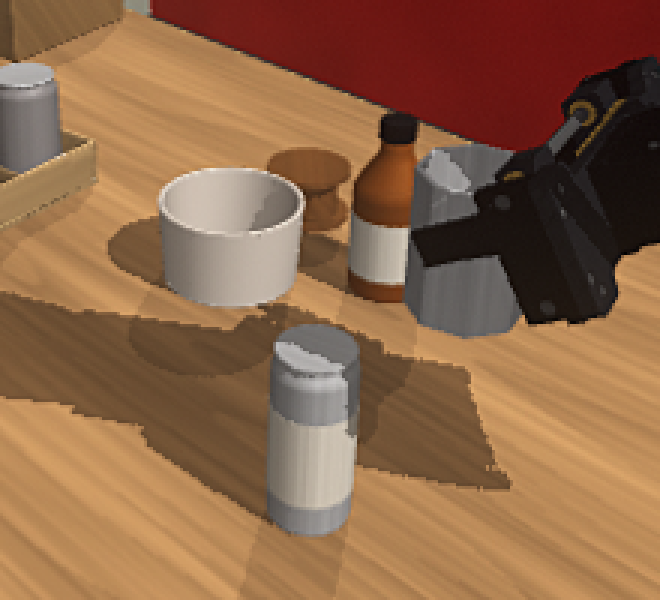

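The cup is lifted level with its load, and the force reading of about −2.6 N fits cup plus knobs. The can, bottle, reel and tub are undisturbed. Next I compute the clearance of the pour poses.

```bash
cat > clr.py <<'E'
from h import *
from kin import ikb
g=lambda a,b,n:np.linspace(a,b,n)
def box(xs,ys,zs): return np.array(np.meshgrid(xs,ys,zs)).reshape(3,-1).T
body=box(g(-95,95,20),g(-38,38,9),g(-53,-200,15))
fing=np.r_[box(g(33,52,4),g(-10,10,4),g(-53,17,12)),box(g(-52,-33,4),g(-10,10,4),g(-53,17,12))]
def cupp(Rt,G,h=62):
    t=g(0,2*np.pi,33); out=[]
    for z in g(-h,90-h,7): out.append(np.c_[35*np.cos(t),35*np.sin(t),0*t+z])
    return np.vstack(out)
def clear(P,cx,cy,r,H):
    dr=np.hypot(P[:,0]-cx,P[:,1]-cy)-r; dz=P[:,2]-H
    return np.where((dr>0)&(dz>0),np.hypot(dr,dz),np.maximum(dr,dz)).min()
E
python3 - <<'E'
from clr import *
q=np.array(robot.get_state()['joints'])
for b in (-90,-105):
  for gx,gy,gz in ((550,-8,165),(550,-8,155)):
    for ro in (0,45,80,100,118):
        Rt=orient(b,30,ro); a=-np.array([np.cos(np.radians(b)),np.sin(np.radians(b)),0])
        m=np.cross(a,[0,0,1]); mm=R.from_rotvec(np.radians(90)*a).apply([0,0,1])
        G=np.array([589,7,0])-41*mm-15*a+[0,0,gz]
        z=Rt.as_matrix()[:,2]; T=G+2*z
        B=Rt.apply(body)+T;F=Rt.apply(fing)+T
        C=R.from_rotvec(np.radians(ro)*a).apply(cupp(Rt,G))+G
        q,err=ikb(T,Rt,q)
        print(b,gz,ro,G.round(),'minz',B[:,2].min().round(),'tub body/finger/cup',[clear(X,589,7,60,70).round() for X in (B,F,C)],'bottle',[clear(X,671,-95,32,150).round() for X in (B,F,C)],'lip z',C[:,2].min().round(),'spray',clear(B,424,-239,27,125).round(),q.round(2),err<.01)
E
```

```text
-90 165 0 [548.  -8. 165.] minz 158.0 tub body/finger/cup [np.float64(89.0), np.float64(77.0), np.float64(33.0)] bottle [np.float64(9.0), np.float64(58.0), np.float64(84.0)] lip z 103.0 spray 101.0 [-0.61  0.48  1.69  0.8   1.7  -0.82] True
-90 165 45 [548.  -8. 165.] minz 93.0 tub body/finger/cup [np.float64(31.0), np.float64(45.0), np.float64(26.0)] bottle [np.float64(-13.0), np.float64(46.0), np.float64(76.0)] lip z 96.0 spray 157.0 [-0.52  0.75  1.38  0.7   2.03 -0.09] True
-90 165 80 [548.  -8. 165.] minz 70.0 tub body/finger/cup [np.float64(6.0), np.float64(41.0), np.float64(56.0)] bottle [np.float64(-19.0), np.float64(61.0), np.float64(76.0)] lip z 120.0 spray 163.0 [-0.49  0.96  1.21  0.77  2.27  0.46] True
-90 165 100 [548.  -8. 165.] minz 49.0 tub body/finger/cup [np.float64(-10.0), np.float64(38.0), np.float64(56.0)] bottle [np.float64(-5.0), np.float64(74.0), np.float64(77.0)] lip z 126.0 spray 143.0 [-0.49  1.06  1.17  0.87  2.37  0.81] True
-90 165 118 [548.  -8. 165.] minz 19.0 tub body/finger/cup [np.float64(-7.0), np.float64(33.0), np.float64(51.0)] bottle [np.float6
[... 3053 characters left out ...]
inz 60.0 tub body/finger/cup [np.float64(-3.0), np.float64(31.0), np.float64(46.0)] bottle [np.float64(13.0), np.float64(74.0), np.float64(88.0)] lip z 110.0 spray 119.0 [-0.57  0.86  1.42  0.89  2.09  0.49] True
-105 155 100 [546.   3. 155.] minz 39.0 tub body/finger/cup [np.float64(-19.0), np.float64(28.0), np.float64(46.0)] bottle [np.float64(25.0), np.float64(84.0), np.float64(89.0)] lip z 116.0 spray 101.0 [-0.57  0.96  1.38  0.99  2.2   0.8 ] True
-105 155 118 [546.   3. 155.] minz 9.0 tub body/finger/cup [np.float64(-10.0), np.float64(24.0), np.float64(41.0)] bottle [np.float64(16.0), np.float64(72.0), np.float64(86.0)] lip z 111.0 spray 74.0 [-0.58  1.03  1.38  1.09  2.26  1.08] True
```

```bash
cat >> clr.py <<'E'
def pose(b,maz,ro,gz,back=41,side=0,e=30):
    m=np.array([np.cos(np.radians(maz)),np.sin(np.radians(maz)),0]); ax=np.cross([0,0,1],m); Q=R.from_rotvec(np.radians(ro)*ax)
    Rt=Q*orient(b,e); G=np.array([589,7,gz])-back*m+side*ax; return Rt,G,Q
def check(Rt,G,Q,q):
    T=G+2*Rt.as_matrix()[:,2]; B=Rt.apply(body)+T;F=Rt.apply(fing)+T;C=Q.apply(cupp(Rt,G))+G
    q,err=ikb(T,Rt,q)
    tub=min(clear(X,589,7,60,70) for X in (B,F,C)); bot=min(clear(X,671,-95,32,150) for X in (B,F,C))
    reel=clear(np.r_[B,F,C],713,37,38,48); spr=clear(np.r_[B,F,C],424,-239,27,125)
    return q,err,tub,bot,reel,spr,C[:,2].min()
E
python3 - <<'E'
from clr import *
q0=np.array(robot.get_state()['joints']); res=[]
for b in range(-135,-44,15):
  for maz in range(-20,111,10):
    for gz in (150,):
      q=q0; out=[]; ok=True
      for ro in (0,30,60,90,118):
        q,err,*c=check(*pose(b,maz,ro,gz),q); ok&=err<.01; out.append(c)
      out=np.array(out)
      if ok: res.append((out[:,:4].min(),b,maz,gz,out[:,:4].min(0).round().tolist(),out[-1,4].round(),q.round(2)))
res.sort(key=lambda r:-r[0])
for r in res[:10]: print(r)
E
```

```text
(np.float64(8.873017748759253), -135, 50, 150, [9.0, 29.0, 98.0, 95.0], np.float64(106.0), array([ 0.17,  0.74,  1.3 , -0.69,  1.87,  0.93]))
(np.float64(8.84389380868923), -135, 60, 150, [9.0, 34.0, 95.0, 96.0], np.float64(106.0), array([ 0.25,  0.63,  1.5 , -0.86,  1.66,  0.99]))
(np.float64(8.84389380868923), -120, 60, 150, [9.0, 24.0, 95.0, 98.0], np.float64(106.0), array([ 0.18,  0.72,  1.33, -0.73,  1.82,  0.8 ]))
(np.float64(8.823081087682283), -135, 70, 150, [9.0, 28.0, 91.0, 97.0], np.float64(106.0), array([ 0.3 ,  0.51,  1.71, -1.06,  1.45,  1.11]))
(np.float64(8.823081087682283), -120, 70, 150, [9.0, 21.0, 91.0, 98.0], np.float64(106.0), array([ 0.25,  0.59,  1.55, -0.89,  1.59,  0.87]))
(np.float64(8.810589491466388), -120, 80, 150, [9.0, 17.0, 86.0, 99.0], np.float64(106.0), array([ 0.3 ,  0.45,  1.77, -1.09,  1.36,  0.99]))
(np.float64(6.575767214143468), -120, 50, 150, [9.0, 7.0, 97.0, 98.0], np.float64(106.0), array([ 0.1 ,  0.84,  1.15, -0.57,  2.02,  0.78]))
(np.float64(4.597907593602046), -135, 40, 150, [9.0, 5.0, 101.0, 95.0], np.float64(106.0), array([ 0.08,  0.85,  1.13, -0.51,  2.06,  0.92]))
(np.float64(1.9531515735982907), -135, -20, 150, [2.0, 8.0, 99.0, 87.0], np.float64(106.0), array([-0.52,  0.89,  1.38,  0.89,  2.11,  1.28]))
(np.float64(0.8182759921434979), -105, 60, 150, [9.0, 1.0, 84.0, 91.0], np.float64(106.0), array([ 0.12,  0.83,  1.17, -0.63,  1.99,  0.64]))
```

```bash
python3 - <<'E'
from clr import *
Rt,G,Q=pose(-135,50,0,165); T=G+2*Rt.as_matrix()[:,2]; print(T); inc(T,Rt)
E
```

```text
[563.87045287 -23.1830773  164.        ]
slide [0.1272, -0.0843, 0.2196] rot [-0.0, 52.5, 30.4] dist 267 ang 61
```

Call:
play_rows(increments=[{"slide": [0.006, -0.004, 0.011], "rot": [0, 2.6, 1.5]}, {"slide": [0.022, -0.015, 0.038], "rot": [0, 9, 5.2]}, {"slide": [0.043, -0.029, 0.075], "rot": [0, 17.8, 10.3]}, {"slide": [0.064, -0.042, 0.11], "rot": [0, 26.2, 15.2]}, {"slide": [0.085, -0.056, 0.147], "rot": [0, 35, 20.2]}, {"slide": [0.106, -0.07, 0.183], "rot": [0, 43.6, 25.2]}, {"slide": [0.121, -0.08, 0.209], "rot": [0, 50, 29]}, {"slide": [0.127, -0.084, 0.22], "rot": [0, 52.5, 30.4]}])

```text
t: 8.45
ee_pos: [561.3, -19.7, 161.5]
tcp_rot: [-0.462, 0.8, -0.333, 0.19]
contact_force: [-0.2, -0.3, -2.3]
opening: 65.9
```

```bash
python3 - <<'E'
from clr import *
s=robot.get_state(); print(s['ee_pos'],s['joints'].round(2),s['opening'])
for ro in (60,118):
    Rt,G,Q=pose(-135,50,ro,158); T=G+2*Rt.as_matrix()[:,2]; inc(T,Rt)
E
```

```text
[561.33310404 -19.74833408 161.50111211] [-0.73  0.09  2.2   1.19  1.2  -0.62] 65.93928673497467
slide [0.0044, 0.0059, 0.0007] rot [-59.7, 2.8, -4.7] dist 7 ang 60
slide [0.0045, 0.0059, -0.0012] rot [-117.5, 5.5, -9.0] dist 8 ang 118
```

Call:
play_rows(increments=[{"slide": [0.001, 0.001, 0], "rot": [-5, 0.2, -0.4]}, {"slide": [0.002, 0.002, 0], "rot": [-12, 0.6, -0.9]}, {"slide": [0.003, 0.004, 0], "rot": [-20, 1, -1.6]}, {"slide": [0.004, 0.005, 0], "rot": [-28, 1.3, -2.2]}, {"slide": [0.004, 0.006, 0.001], "rot": [-36, 1.7, -2.8]}, {"slide": [0.004, 0.006, 0.001], "rot": [-44, 2.1, -3.5]}, {"slide": [0.004, 0.006, 0.001], "rot": [-50, 2.4, -4]}, {"slide": [0.004, 0.006, 0.001], "rot": [-55, 2.6, -4.3]}])

```text
t: 9.45
ee_pos: [561.7, -23.3, 154.7]
tcp_rot: [-0.025, 0.93, -0.364, 0.047]
contact_force: [0.4, -0.0, -1.9]
opening: 65.9
```

```bash
python3 - <<'E'
from clr import *
s=robot.get_state(); print(s['ee_pos'],s['joints'].round(2),s['opening'],s['contact_force'])
for ro in (60,90,120):
    Rt,G,Q=pose(-135,50,ro,150); T=G+2*Rt.as_matrix()[:,2]; inc(T,Rt)
E
```

```text
[561.67131621 -23.34714046 154.68195457] [-0.2   0.07  1.86  0.04  1.11  0.53] 65.8943971504974 [ 0.39666125 -0.01977049 -1.91410488]
slide [0.0011, 0.0007, 0.0067] rot [-4.5, 0.4, -0.4] dist 7 ang 5
slide [0.0012, 0.0016, 0.0064] rot [-34.4, 1.7, -2.6] dist 7 ang 35
slide [0.0013, 0.0023, 0.0056] rot [-64.3, 3.0, -4.8] dist 6 ang 65
```

Call:
play_rows(increments=[{"slide": [0.001, 0.001, 0.002], "rot": [-6, 0.4, -0.5]}, {"slide": [0.001, 0.001, 0.003], "rot": [-12, 0.7, -0.9]}, {"slide": [0.001, 0.001, 0.003], "rot": [-19, 1, -1.4]}, {"slide": [0.001, 0.001, 0.003], "rot": [-26, 1.3, -2]}, {"slide": [0.001, 0.001, 0.003], "rot": [-33, 1.6, -2.5]}, {"slide": [0.001, 0.002, 0.003], "rot": [-41, 2, -3]}, {"slide": [0.001, 0.002, 0.003], "rot": [-49, 2.3, -3.7]}, {"slide": [0.001, 0.002, 0.003], "rot": [-57, 2.7, -4.3]}])

```text
t: 10.45
ee_pos: [560.9, -25.0, 150.5]
tcp_rot: [0.434, 0.839, -0.308, -0.112]
contact_force: [-0.2, -0.4, -3.3]
opening: 65.5
```

Call:
play_rows(increments=[{"slide": [0, 0, 0], "rot": [-7, 0, 0]}, {"slide": [0, 0, 0], "rot": [-12, 0, 0]}, {"slide": [0, 0, 0], "rot": [-16, 0, 0]}, {"slide": [0, 0, 0], "rot": [-16, 0, 0]}, {"slide": [0, 0, 0], "rot": [-16, 0, 0]}, {"slide": [0, 0, 0], "rot": [-16, 0, 0]}, {"slide": [0, 0, 0], "rot": [-16, 0, 0]}, {"slide": [0, 0, 0], "rot": [-16, 0, 0]}])

```text
t: 11.45
ee_pos: [561.0, -25.1, 151.0]
tcp_rot: [0.546, 0.771, -0.29, -0.154]
contact_force: [0.0, -0.6, -1.4]
opening: 65.5
```

```bash
python3 - <<'E'
from clr import *
s,p,d=snap('top'); print(s['t'],s['ee_pos'],s['joints'].round(2),s['opening'],s['contact_force']); 
c=-rot(s).as_matrix()@R.from_matrix(orient(0,30).as_matrix()).inv().as_matrix()@[0,0,-1]; print('cup axis',c.round(2))
for b in robot.find_in('top','knob0'): print(b['p'],np.round(b['bbox']))
a=p[110:230,270:390].repeat(4,0).repeat(4,1); s,p,d=snap('side')
for b in robot.find_in('side','knob0'): print(b['p'],np.round(b['bbox']))
save('pour',np.hstack([a[:,:400],p[120:280,260:420].repeat(3,0).repeat(3,1)[:480,:400]]))
E
```

```text
11.45 [561.01577782 -25.09439425 151.01148812] [ 0.19  0.87  1.2  -0.78  2.01  0.93] 65.51086114295633 [ 0.01956332 -0.58436537 -1.3774541 ]
cup axis [ 0.52  0.58 -0.63]
0.56 [310. 163. 318. 169.]
0.5 [305. 166. 311. 176.]
```

View pics/pour.png

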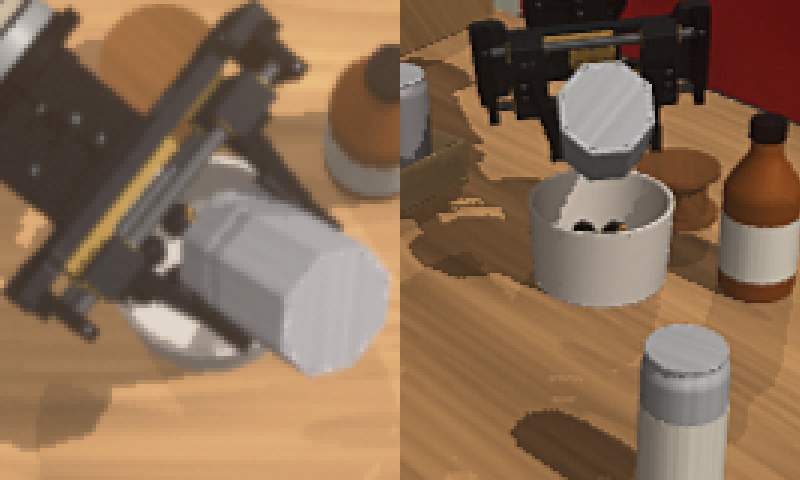

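Left view: the cup is inverted over the tub with two knobs visible at (180,215) and (155,247). Right view: dark knobs in the tub at (585,228) and (615,228). Force is down to 1.4 N, so the cup is empty. I raise it clear and count the knobs.

```bash
python3 - <<'E'
from clr import *
s=robot.get_state(); inc(s['ee_pos']+[-30,60,130],rot(s))
E
```

```text
slide [-0.0502, 0.1152, -0.0749] rot [0.0, 0.0, 0.0] dist 146 ang 0
```

Call:
play_rows(increments=[{"slide": [-0.005, 0.011, -0.007], "rot": [0, 0, 0]}, {"slide": [-0.013, 0.029, -0.019], "rot": [0, 0, 0]}, {"slide": [-0.021, 0.048, -0.031], "rot": [0, 0, 0]}, {"slide": [-0.029, 0.067, -0.043], "rot": [0, 0, 0]}, {"slide": [-0.037, 0.086, -0.055], "rot": [0, 0, 0]}, {"slide": [-0.045, 0.104, -0.067], "rot": [0, 0, 0]}, {"slide": [-0.05, 0.115, -0.075], "rot": [0, 0, 0]}, {"slide": [-0.05, 0.115, -0.075], "rot": [0, 0, 0]}])

```text
t: 12.65
ee_pos: [531.4, 35.5, 281.5]
tcp_rot: [0.546, 0.771, -0.289, -0.153]
contact_force: [0.5, 0.7, -1.6]
opening: 65.4
```

```bash
python3 - <<'E'
from clr import *
s,p,d=snap('top'); print(s['t'],s['ee_pos'],s['joints'].round(2),s['contact_force'])
# crate refit
W=cloud('top',s,d).reshape(-1,3)
w=W[(np.hypot(W[:,0]-505,W[:,1]-287)<140)&(W[:,2]>41)&(W[:,2]<49)]; r=cv2.minAreaRect(w[:,:2].astype(np.float32)); print('crate',r)
for az in (r[2],):
    ux=np.array([np.cos(np.radians(az)),np.sin(np.radians(az))]); uy=np.array([-ux[1],ux[0]]); print('cell',np.array(r[0])+44*ux+44*uy)
Rt=orient(54.5,30); z=Rt.as_matrix()[:,2]
R0=rot(s); d=(R0.inv()*Rt).as_rotvec(degrees=True); print(d)
q=np.array(s['joints'])
P0=np.array(s['ee_pos'])
from kin import ikb
P1=np.array([540,328,240.])+2*z
for k in (.25,.5,.75,1):
    rv=d.copy(); n=np.linalg.norm(rv); 
    if rv[2]>0: rv=rv*(n-360)/n
    Rk=R0*R.from_rotvec(k*rv,degrees=True); q,err=ikb(P0+k*(P1-P0),Rk,q); print(k,q.round(2),err<.01)
inc(P1,Rt)
a=p[110:230,270:390].repeat(4,0).repeat(4,1)
b=p[160:260,150:250].repeat(4,0).repeat(4,1); save('after',np.hstack([a[:400],b]))
E
```

```text
12.65 [531.39838924  35.54699411 281.51712818] [ 0.27  0.69  1.22 -0.78  2.18  0.87] [ 0.46137353  0.70524536 -1.64321702]
crate ((511.0040283203125, 251.85626220703125), (180.61184692382812, 106.90058898925781), 9.572237968444824)
cell [547.07460147 302.56044105]
[  0.39562252 -13.81317018 174.24066629]
0.25 [ 0.38  0.74  1.15 -0.74  2.21  0.11] True
0.5 [ 0.47  0.8   1.05 -0.67  2.24 -0.64] True
0.75 [ 0.53  0.89  0.89 -0.58  2.3  -1.38] True
1 [ 0.58  1.04  0.65 -0.49  2.41 -2.14] True
slide [-0.176, -0.1098, -0.2091] rot [0.5, -13.9, 174.3] dist 295 ang 175
```

View pics/after.png

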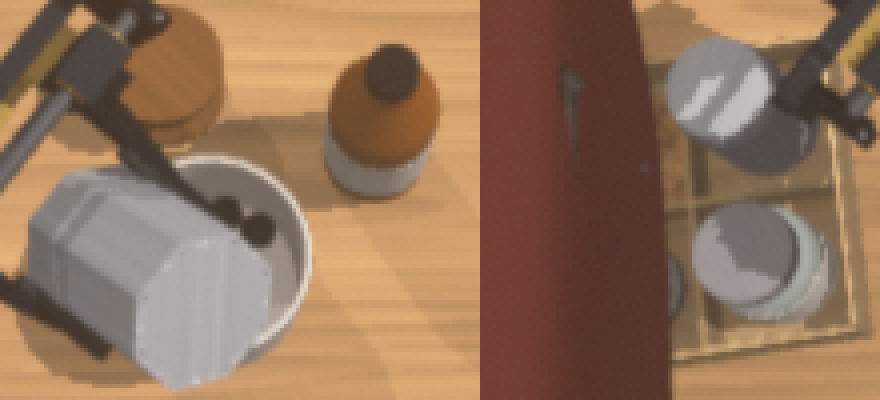

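Left: the tub holds at least two visible knobs at (225,208) and (258,228); the rest are hidden under the cup. Right: the arm hides the free cell, while the tin and jar stand. I turn the cup upright on the way to the crate.

Call:
play_rows(increments=[{"slide": [-0.004, -0.002, -0.005], "rot": [0, 0.4, -5]}, {"slide": [-0.012, -0.007, -0.014], "rot": [0, 1, -13]}, {"slide": [-0.022, -0.014, -0.026], "rot": [0, 1.8, -23]}, {"slide": [-0.032, -0.02, -0.038], "rot": [0, 2.6, -33]}, {"slide": [-0.042, -0.026, -0.05], "rot": [0, 3.4, -43]}, {"slide": [-0.051, -0.032, -0.061], "rot": [0, 4.2, -53]}, {"slide": [-0.06, -0.037, -0.071], "rot": [0, 4.9, -62]}, {"slide": [-0.067, -0.041, -0.078], "rot": [0, 5.4, -68]}])

```text
t: 13.7
ee_pos: [532.9, 144.7, 263.3]
tcp_rot: [0.378, 0.806, 0.218, -0.4]
contact_force: [0.7, 0.0, -1.0]
opening: 65.7
```

```bash
python3 - <<'E'
from clr import *
s=robot.get_state(); print(s['joints'].round(2),s['ee_pos'])
Rt=orient(54.5,30); z=Rt.as_matrix()[:,2]; inc(np.array([540,338,240.])+2*z,Rt)
E
```

```text
[ 0.43  0.77  1.11 -0.7   2.22 -0.24] [532.94678991 144.68726558 263.28290083]
slide [0.0326, -0.1254, -0.1438] rot [-0.4, 9.2, -116.3] dist 194 ang 117
```

Call:
play_rows(increments=[{"slide": [0.003, -0.012, -0.014], "rot": [0, 0.6, -8]}, {"slide": [0.008, -0.027, -0.031], "rot": [0, 1.4, -18]}, {"slide": [0.011, -0.041, -0.047], "rot": [0, 2.2, -28]}, {"slide": [0.014, -0.054, -0.062], "rot": [0, 3, -38]}, {"slide": [0.018, -0.067, -0.077], "rot": [0, 3.8, -48]}, {"slide": [0.021, -0.079, -0.091], "rot": [0, 4.6, -58]}, {"slide": [0.024, -0.092, -0.106], "rot": [0, 5.4, -68]}, {"slide": [0.027, -0.105, -0.12], "rot": [0, 6, -76]}])

```text
t: 14.7
ee_pos: [537.7, 305.0, 241.3]
tcp_rot: [0.039, 0.518, 0.687, -0.509]
contact_force: [-1.1, 0.1, -0.7]
opening: 65.7
```

```bash
python3 - <<'E'
from clr import *
s=robot.get_state(); print(s['joints'].round(2),s['ee_pos'])
Rt=orient(54.5,30); z=Rt.as_matrix()[:,2]; inc(np.array([541,338,240.])+2*z,Rt)
E
```

```text
[ 0.58  0.99  0.73 -0.54  2.37 -1.47] [537.70930831 304.98183868 241.33436276]
slide [0.0215, 0.0015, -0.0233] rot [-0.4, 2.9, -40.0] dist 32 ang 40
```

Call:
play_rows(increments=[{"slide": [0.005, 0, -0.005], "rot": [0, 0.6, -9]}, {"slide": [0.01, 0.001, -0.01], "rot": [-0.1, 1.3, -18]}, {"slide": [0.014, 0.001, -0.015], "rot": [-0.2, 2, -27]}, {"slide": [0.018, 0.001, -0.02], "rot": [-0.3, 2.6, -35]}, {"slide": [0.0215, 0.0015, -0.0233], "rot": [-0.4, 2.9, -40]}, {"slide": [0.0215, 0.0015, -0.0233], "rot": [-0.4, 2.9, -40]}, {"slide": [0.0215, 0.0015, -0.0233], "rot": [-0.4, 2.9, -40]}, {"slide": [0.0215, 0.0015, -0.0233], "rot": [-0.4, 2.9, -40]}])

```text
t: 15.7
ee_pos: [540.0, 336.2, 238.7]
tcp_rot: [-0.152, 0.264, 0.824, -0.477]
contact_force: [-0.5, -0.5, -0.9]
opening: 65.8
```

```bash
python3 - <<'E'
from clr import *
s,p,d=snap('wrist'); print(s['joints'].round(2),s['ee_pos'],s['opening'],(rot(s).inv()*orient(54.5,30)).as_rotvec(degrees=True).round(1))
np.savez('w4.npz',p=p,d=d)
W=cloud('wrist',s,d); w=W.reshape(-1,3)
k=w[(np.hypot(w[:,0]-505,w[:,1]-287)<135)&(w[:,2]>40)&(w[:,2]<48)]; print('crate',len(k),cv2.minAreaRect(k[:,:2].astype(np.float32)))
def top(n,x,y,z0,z1):
    k=w[(np.hypot(w[:,0]-x,w[:,1]-y)<40)&(w[:,2]>z0)&(w[:,2]<z1)]; print(n,len(k),cv2.minEnclosingCircle(k[:,:2].astype(np.float32)) if len(k)>5 else '')
top('tin',556,251,108,120);top('jar',470,238,94,104);top('flask',456,327,112,130)
t=w[(np.hypot(w[:,0]-588,w[:,1]-7)<75)&(w[:,2]>62)&(w[:,2]<76)]; print('tub',cv2.minEnclosingCircle(t[:,:2].astype(np.float32)))
s,p2,d2=snap('top'); W2=cloud('top',s,d2).reshape(-1,3)
t=W2[(np.hypot(W2[:,0]-588,W2[:,1]-7)<75)&(W2[:,2]>62)&(W2[:,2]<76)]; print('tub top',cv2.minEnclosingCircle(t[:,:2].astype(np.float32)))
for b in robot.find_in('top','knob0'): print(b['p'],np.round(b['bbox']))
a=cv2.resize(p2[150:204,294:350],None,fx=7,fy=7,interpolation=cv2.INTER_CUBIC)
save('chk',np.hstack([cv2.resize(p,(400,378))[:378],a]))
E
```

```text
[ 0.59  1.07  0.61 -0.49  2.43 -2.14] [539.99364934 336.21460972 238.74955519] 65.8276335016103 [-0.1 -0.  -0. ]
crate 0 ((0.0, 0.0), (0.0, 0.0), 0.0)
tin 201 ((570.8910522460938, 264.9770202636719), 13.868731498718262)
jar 0 
flask 65 ((466.06719970703125, 336.2037658691406), 4.562672138214111)
tub ((589.99169921875, 7.920016288757324), 61.053565979003906)
tub top ((587.7486572265625, 7.718552589416504), 60.093772888183594)
0.59 [309. 162. 319. 172.]
0.51 [322. 160. 331. 168.]
0.51 [305. 177. 312. 189.]
0.5 [310. 177. 321. 184.]
```

View pics/chk.png

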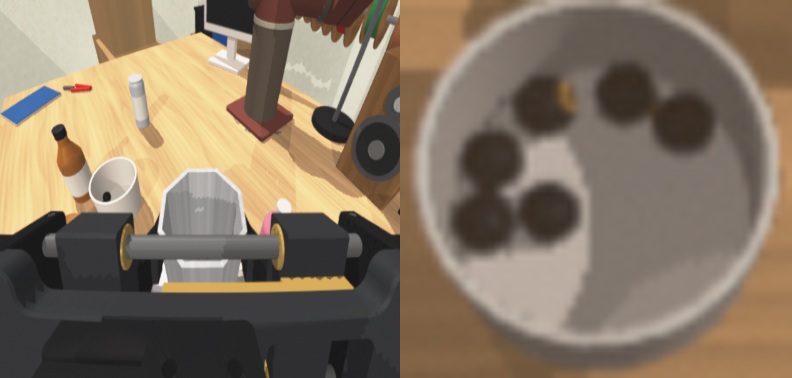

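The cup is empty and upright in the hand (left, 200,200). The tub holds all six knobs: right, at (545,105), (625,92), (683,122), (492,158), (484,221) and (549,211). The wrist and top cameras differ by about 2 mm in x, so I shift the cell target by +2 mm and lower the cup.

```bash
python3 - <<'E'
from clr import *
s=robot.get_state(); Rt=orient(54.5,30)
inc([542,337,125],Rt)
T=np.array([542,337,69.]); B=Rt.apply(body)+T; F=Rt.apply(fing)+T
f=F.copy()
for n,x,y,r,h in (('tin',557,250,31,116),('flask',458,327,30,124),('jar',471,238,32,100)): print(n,clear(B,x,y,r,h).round(),clear(F,x,y,r,h).round())
u=R.from_euler('z',-9.5,degrees=True)
for X in(B,F):
    c=u.apply(X-[506.5,288,0]); inside=(np.abs(c[:,0])<92)&(np.abs(c[:,1])<92); print('min z over crate',c[inside,2].min() if inside.any() else None, 'min z',X[:,2].min())
E
```

```text
slide [-0.0013, 0.0997, 0.0556] rot [-0.0, 0.0, -0.0] dist 114 ang 0
tin 59.0 13.0
flask 54.0 9.0
jar 120.0 75.0
min z over crate 62.591034656191326 min z 62.591034656191326
min z over crate 51.83974596215562 min z 51.83974596215562
```

Call:
play_rows(increments=[{"slide": [0, 0.01, 0.006], "rot": [0, 0, 0]}, {"slide": [-0.001, 0.028, 0.016], "rot": [0, 0, 0]}, {"slide": [-0.001, 0.048, 0.027], "rot": [0, 0, 0]}, {"slide": [-0.001, 0.068, 0.038], "rot": [0, 0, 0]}, {"slide": [-0.001, 0.086, 0.048], "rot": [0, 0, 0]}, {"slide": [-0.001, 0.0997, 0.0556], "rot": [0, 0, 0]}, {"slide": [-0.001, 0.0997, 0.0556], "rot": [0, 0, 0]}, {"slide": [-0.001, 0.0997, 0.0556], "rot": [0, 0, 0]}])

```text
t: 16.85
ee_pos: [542.1, 337.4, 125.8]
tcp_rot: [-0.152, 0.264, 0.825, -0.476]
contact_force: [-0.0, 0.6, -0.3]
opening: 66.0
```

```bash
python3 - <<'E'
from clr import *
s,p,d=snap('top'); print(s['ee_pos'],s['contact_force'])
p=p[150:265,150:265]; a=cv2.resize(p,(400,400),interpolation=cv2.INTER_CUBIC)
s,q,d=snap('side'); q=q[110:210,180:290]; b=cv2.resize(q,(400,400),interpolation=cv2.INTER_CUBIC); save('low',np.hstack([a,b]))
inc([542,337,72],orient(54.5,30))
E
```

```text
[542.0803529  337.36633247 125.79211238] [-0.00697124  0.59879276 -0.25887879]
slide [0.0, 0.0468, 0.0278] rot [0.1, 0.0, -0.1] dist 54 ang 0
```

View pics/low.png

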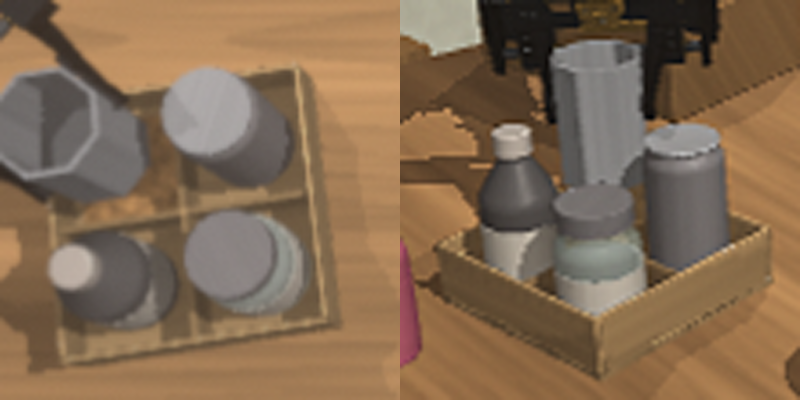

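The top view shows the cup over the free cell (rim centre at (48,122)), clear of the flask and tin. Before lowering I check its centre against the crate in the same camera.

```bash
python3 - <<'E'
from clr import *
s,p,d=snap('top'); W=cloud('top',s,d).reshape(-1,3)
w=W[(np.hypot(W[:,0]-542,W[:,1]-338)<48)&(W[:,2]>147)&(W[:,2]<160)]; print(len(w),cv2.minAreaRect(w[:,:2].astype(np.float32)),np.percentile(w[:,2],[5,50,95]))
k=W[(np.hypot(W[:,0]-505,W[:,1]-287)<135)&(W[:,2]>40)&(W[:,2]<48)]; print('crate',cv2.minAreaRect(k[:,:2].astype(np.float32)))
def top(n,x,y,z0,z1):
    k=W[(np.hypot(W[:,0]-x,W[:,1]-y)<40)&(W[:,2]>z0)&(W[:,2]<z1)]; print(n,len(k),cv2.minEnclosingCircle(k[:,:2].astype(np.float32)))
top('tin',556,251,110,120);top('flask',456,327,115,130)
E
```

```text
311 ((543.113037109375, 337.852294921875), (67.46517181396484, 91.30867004394531), 58.83588409423828) [147.54645443 152.75407261 156.17662736]
crate ((505.0465087890625, 287.9862976074219), (180.6199493408203, 180.1486053466797), 9.244535446166992)
tin 512 ((558.0335083007812, 253.2256622314453), 28.85540199279785)
flask 134 ((456.5503234863281, 327.0057373046875), 13.71317195892334)
```

Call:
play_rows(increments=[{"slide": [0.001, 0.006, 0.004], "rot": [0, 0, 0]}, {"slide": [0.001, 0.014, 0.008], "rot": [0, 0, 0]}, {"slide": [0.001, 0.022, 0.013], "rot": [0, 0, 0]}, {"slide": [0.001, 0.03, 0.018], "rot": [0, 0, 0]}, {"slide": [0.001, 0.038, 0.0225], "rot": [0, 0, 0]}, {"slide": [0.001, 0.044, 0.026], "rot": [0, 0, 0]}, {"slide": [0.001, 0.0468, 0.0278], "rot": [0, 0, 0]}, {"slide": [0.001, 0.0468, 0.0278], "rot": [0, 0, 0]}])

```text
t: 18.0
ee_pos: [541.1, 337.5, 71.7]
tcp_rot: [-0.152, 0.264, 0.825, -0.476]
contact_force: [-0.4, 0.2, -1.2]
opening: 65.8
```

Call:
play_rows(increments=[{"slide": [0, 0.0004, 0.0003], "rot": [0, 0, 0]}, {"slide": [0, 0.0009, 0.0005], "rot": [0, 0, 0]}, {"slide": [0, 0.0013, 0.0008], "rot": [0, 0, 0]}, {"slide": [0, 0.0017, 0.001], "rot": [0, 0, 0]}, {"slide": [0, 0.0022, 0.0013], "rot": [0, 0, 0]}, {"slide": [0, 0.0026, 0.0015], "rot": [0, 0, 0]}, {"slide": [0, 0.0028, 0.0016], "rot": [0, 0, 0]}, {"slide": [0, 0.0028, 0.0016], "rot": [0, 0, 0]}])

```text
t: 19.0
ee_pos: [541.2, 337.5, 68.8]
tcp_rot: [-0.152, 0.265, 0.825, -0.476]
contact_force: [-0.8, -0.9, 1.0]
opening: 65.6
```

Call:
play_rows(increments=[{"slide": [0, 0.0003, 0.0002], "rot": [0, 0, 0]}, {"slide": [0, 0.0005, 0.0003], "rot": [0, 0, 0]}, {"slide": [0, 0.0007, 0.0004], "rot": [0, 0, 0]}, {"slide": [0, 0.0009, 0.0005], "rot": [0, 0, 0]}, {"slide": [0, 0.0009, 0.0005], "rot": [0, 0, 0]}, {"slide": [0, 0.0009, 0.0005], "rot": [0, 0, 0]}, {"slide": [0, 0.0009, 0.0005], "rot": [0, 0, 0]}, {"slide": [0, 0.0009, 0.0005], "rot": [0, 0, 0]}])

```text
t: 20.0
ee_pos: [541.1, 337.6, 68.7]
tcp_rot: [-0.152, 0.265, 0.825, -0.476]
contact_force: [-1.1, -0.9, 5.1]
opening: 65.9
```

It has contact at 5 N, so the cup stands on the liner. Opening the fingers.

Call:
play_rows(increments=[{"slide": [0, 0, 0], "rot": [0, 0, 0]}, {"slide": [0, 0, 0], "rot": [0, 0, 0]}, {"slide": [0, 0, 0], "rot": [0, 0, 0]}, {"slide": [0, 0, 0], "rot": [0, 0, 0]}, {"slide": [0, 0, 0], "rot": [0, 0, 0]}, {"slide": [0, 0, 0], "rot": [0, 0, 0]}, {"slide": [0, 0, 0], "rot": [0, 0, 0]}, {"slide": [0, 0, 0], "rot": [0, 0, 0]}], fingers=0.08)

```text
t: 21.0
ee_pos: [541.2, 337.5, 68.7]
tcp_rot: [-0.152, 0.265, 0.825, -0.476]
contact_force: [-0.2, -0.1, 0.6]
opening: 80.3
```

Call:
play_rows(increments=[{"slide": [0, 0, -0.008], "rot": [0, 0, 0]}, {"slide": [0, 0, -0.022], "rot": [0, 0, 0]}, {"slide": [0, 0, -0.04], "rot": [0, 0, 0]}, {"slide": [0, 0, -0.06], "rot": [0, 0, 0]}, {"slide": [0, 0, -0.08], "rot": [0, 0, 0]}, {"slide": [0, 0, -0.1], "rot": [0, 0, 0]}, {"slide": [0, 0, -0.12], "rot": [0, 0, 0]}, {"slide": [0, 0, -0.13], "rot": [0, 0, 0]}])

```text
t: 22.0
ee_pos: [570.5, 398.6, 136.8]
tcp_rot: [-0.143, 0.264, 0.832, -0.467]
contact_force: [0.2, -0.4, 0.5]
opening: 80.3
```

```bash
python3 - <<'E'
from clr import *
s,p,d=snap('top'); print(s['t'],s['ee_pos'],s['contact_force']); W=cloud('top',s,d).reshape(-1,3)
w=W[(np.hypot(W[:,0]-542,W[:,1]-338)<45)&(W[:,2]>90)&(W[:,2]<104)]; print('cup rim',len(w),cv2.minAreaRect(w[:,:2].astype(np.float32)),np.percentile(w[:,2],[5,50,95]))
def top(n,x,y,z0,z1):
    k=W[(np.hypot(W[:,0]-x,W[:,1]-y)<75)&(W[:,2]>z0)&(W[:,2]<z1)]; print(n,len(k),cv2.minEnclosingCircle(k[:,:2].astype(np.float32)))
top('tub',588,8,62,76); top('spray',424,-239,118,130);top('bottle',670,-95,140,155);top('reel',713,37,42,54)
p=cv2.resize(p[100:280,140:480],(800,424),interpolation=cv2.INTER_CUBIC); save('end',p)
E
```

```text
22.0 [570.53577829 398.63991011 136.84588625] [ 0.20289922 -0.37104968  0.51903149]
cup rim 197 ((539.9285888671875, 338.55755615234375), (66.29446411132812, 65.18348693847656), 55.14337158203125) [91.18170149 96.05712322 98.6028454 ]
tub 343 ((587.8998413085938, 7.420009136199951), 60.03496170043945)
spray 469 ((424.5205993652344, -239.23011779785156), 25.142620086669922)
bottle 152 ((669.4178466796875, -93.66228485107422), 14.665702819824219)
reel 753 ((695.1072387695312, 31.670867919921875), 56.317344665527344)
```

View pics/end.png

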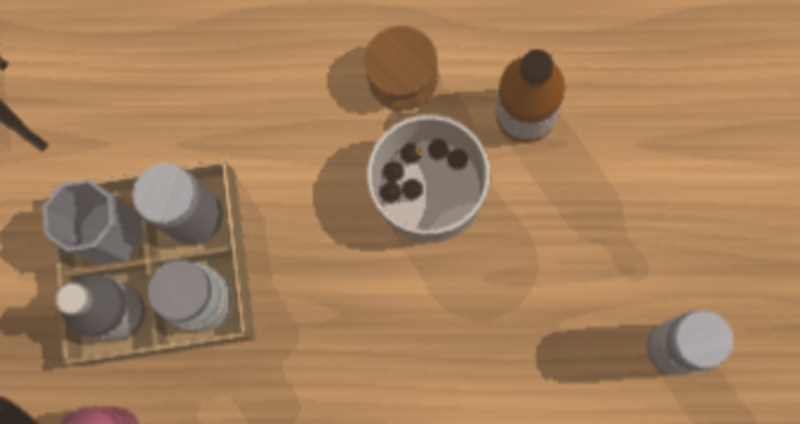

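```bash
python3 -c "
from rig import robot
s=robot.get_state();print(s['contact_force'],s['dq'].round(3));print(robot.finish_job())"
```

```text
[-0.71390879 -0.03937227 -0.25403784] [-0.004  0.013  0.    -0.001 -0.004 -0.   ]
the job is handed in; nothing more can be done
None
```

I poured all six knobs into the tub, set the empty cup upright in the free crate cell, let go of it and handed the job in at about 22 s. I gripped the cup on two opposite flats, and it touched down on the liner with about 5 N.

**Last top view:**
- All six knobs are in the tub.
- The tub reads (588, 7), where it started.
- The cup stands upright. Its rim is level at about 96 mm and its centre is within about 2 mm of the cell centre.
- The can and bottle read the same positions as before.
- The tin, jar and flask still stand in their cells, and the pink look-alike was left alone.

**Disagreements:**
- The top and wrist cameras differed by 2–3 mm in x. I placed the cup between their two readings.
- The last position fit for the reel was spoiled by the tub rim falling in its search window. I judged the reel unmoved from the picture only.
- As the arm backed away from the cup, the tool orientation drifted by about 1–2 degrees. By then the fingers were open and the cup did not move.

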